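# Shut the battery cover and hold the alarm's test button

### The arm

A 6-joint arm with a two-finger parallel gripper is mounted at the origin on the work surface. World frame = base frame: x ahead of the robot, y to its left, z up, the work surface at z = 0. Lengths are in m, angles in rad, forces in N, time in s.
With the tool pointing down it reaches from about 0.3 to 0.875 m from the base axis. Payload 4.2 kg.
Tool frame: the origin (TCP) lies midway between the tips of the shut fingers; the grasp point (between the pads) lies 19 mm behind it; z points along the fingers, y is the direction in which the jaws open and shut (so a half turn about z gives the same grasp; the last joint's range is limited). The gripper opens to 85 mm and grips with 20 to 120 N. Pads are 22 mm wide; open, the fingers measure 114 mm over their backs; the gripper's body (76 mm by 85 mm) begins 54 mm behind the grasp point. The pads swing forward as they close: fully open they stand 13 mm farther back than shut.
Start: joints at [-1.228, 0.32, 1.565, -0, 1.257, -0.02], TCP at [0.204, -0.538, 0.198] pointing down, gripper open.
Joint ranges: [-3.11, 3.11], [-0.84, 2.01], [0.21, 2.61], [-1.34, 4.49], [0.05, 2.63], [-2.56, 2.56]. Speed limits (rad/s): [2.57, 2.57, 3.14, 3.14, 3.14, 3.14].

### API

Orientations are given as a unit quaternion [w, x, y, z].
In Python, from station import env gives the robot as it stands. Calls block until the motion is done:
- env.move_to(position, orientation): joint-space move of the TCP to a pose.
- env.line_to(position, ori=None, vel=0.15, contact_N=None): straight line of the TCP; ori=None keeps the orientation; vel is the mean speed in m/s. With contact_N (N) it stops when the force on the tool has changed by that much, and returns True; else False.
- env.move_j(angles): joint-space move.
- env.let_go() and env.clamp(grasp_force=None): open the fingers fully, or close them until they stop; grasp_force is the grip in N (None keeps the last).
- env.pause(seconds).
- env.solve_ik(position, orientation): joint angles nearest the present ones, or None.
- env.get_state(): the state.
- env.grab_frame(name): name is "scene" or "top" or "wrist"; returns (picture, depth): 384x512x3 uint8, blue, green, red; 384x512 float32, m along the optical axis (not along the pixel's ray), 0 where there is no reading.
- env.calibration(name): a dict with "fx", "fy", "cx", "cy" (pixels), "R" (3x3) and "t" (3): a world point X has camera coordinates R X + t; the wrist camera has in their place "tool_from_camera" (4x4, takes a point from camera to tool coordinates, whose origin is the TCP and whose axes are the flange's). Camera axes: x right, y down, z forward; pixel columns grow to the right and rows downward; lengths in m; the calibration is good to about 2 mm. A picture is of the moment at which its call begins: read the wrist's pose just before it. calibration takes no time and is no camera call.
A pose or a line that the arm cannot do raises env.PlanningError and nothing moves.
- env.job_done(): hands the job in, once; it reports no verdict.
The state is a dict: "clock": time; "qpos": joint angles; "joint_velocities": joint speeds; "effort": joint torques, N m; "position": TCP position; "tcp_rot": TCP orientation; "force": force on the tool from outside, world axes, zero at the start; "torque": the same for the moment, N m; "finger_gap": finger opening in m.
Only numpy, scipy, OpenCV 4.12 (cv2) and the standard library are available. Lean on these libraries where they do the work, as an engineer would, in place of code of your own. Each camera call takes 0.05 s, during which the arm holds its last target. There are 200 camera calls.

### The job

The carbon-monoxide alarm on the mantel has just had new batteries: fold its open battery cover down until it is fully shut and flush, and only then press the round test button all the way in with the fingers. Hold it in without a break for at least five seconds and finish still holding it fully in, because I am going round the house to listen to the linked alarms. Leave the jewellery box, the egg timer and the two pebbles where they are.

Things in the scene. Friction and masses are not known exactly. Their poses are not given: they have to be found in the camera images.
- alarm: white carbon-monoxide alarm, a flat case 100 x 160 x 40 mm (x, y, z) stuck down on its back on the mantel. Origin: centre of its underside; z up. Its face (top) is 40 mm up. The +y half has the battery bay and its hinged cover, the -y half the round test button between rows of sounder slots. The mantel is clear for 50 mm beyond its +y end; ornaments stand on its +x and -y sides.
- battery_cover (a joint): angle of the battery cover in rad: 0 = shut, flush with the face; grows as it folds up and outwards; 1.57 = upright; stop at 2.0. Starts open at 1.15 to 1.85. Stiff friction hinge (0.05 N m, about 1 N at the free edge): it stays where it is left, with no spring or click.
- battery_cover_hinge (a point): middle of the cover's hinge line, at (0, 75, 38) mm in the alarm's frame; the line runs along the alarm's x. The cover is a white plate 70 mm along the hinge, 62 mm from hinge to free edge, 4 mm thick, centred on this line. Shut, it reaches from here towards the alarm's -y, outer face up; upright, its outer face looks to +y.
- battery_cover_edge (a point): middle of the cover's free edge, 62 mm from the hinge line; moves with the cover
- test_button (a joint): travel of the test button in m: 0 = out, 0.006 = fully in against its stop. Sprung: about 3 N starts it moving and about 8 N holds it fully in; it comes back out when let go.
- test_button_top (a point): centre of the top of the grey round test button, at (0, -45, 49) mm in the alarm's frame when out. The button is 34 mm in diameter, stands 9 mm proud of the face, moves straight down 6 mm and then still stands 3 mm proud.
- jewellery_box: loose wooden jewellery box with a small lever latch on its front, 129 x 184 x 86 mm, shut, about 0.8 kg; origin: centre of its underside; leave alone
- egg_timer: loose white silicone egg timer, egg shaped, 50 mm in diameter, 61 mm high; origin: centre of its underside; leave alone
- pebble_large: loose black ceramic pebble, 62 mm in diameter, 26 mm high; origin: centre of its underside; leave alone
- pebble_small: loose black ceramic pebble, 48 mm in diameter, 21 mm high; origin: centre of its underside; leave alone
Things that resemble listed ones, but are neither listed nor needed, are in the scene too. Of the things like the alarm, leave any that is blue; of the rest the larger one is meant.

How it is judged:
By the outcome, as a careful person would: the job done as asked, in the order asked, and still so for the second after the job is handed in, while the arm keeps its last pose, push and grip.
It also fails if it takes over 54 s, if anything falls off the work surface, if the arm or the gripper's body presses on something with over 40 N, if the wrist force passes 120 N, or if a joint passes its speed limit or range.

## Working session

There is one attempt and no reset: what is moved stays moved. The work goes in short steps, each a Python script; the robot and the scene stay as the last script left them, time stands still between calls to the robot, and variables do not carry over. Pictures are saved under pics/ and viewed, about 8 in all and at most 12, crops included, and the job is handed in when it is done.

```bash
mkdir -p pics; ls; python3 - <<'E'
from station import env
import cv2,numpy as np
for n in("scene","top"):
    p,d=env.grab_frame(n); cv2.imwrite(f"pics/{n}0.png",p); np.save(f"pics/{n}0.npy",d)
    c=env.calibration(n); print(n,c["fx"],c["cx"],c["cy"],(-np.array(c["R"]).T@np.array(c["t"])).round(3))
print({k:v for k,v in env.get_state().items() if k in("clock","tcp_rot","position","force")})
E
```

```text
pics
scene 484.2788831325692 243.816776594817 196.1893835898518 [1.192 0.129 0.987]
top 400.924121761028 248.42308976169974 189.7917301118528 [ 0.449 -0.029  0.957]
{'clock': 0.1, 'position': array([ 0.20392143, -0.5371251 ,  0.19676391]), 'tcp_rot': array([-7.78279279e-04,  9.83589754e-01,  1.80417776e-01, -1.30378631e-04]), 'force': array([0.59943201, 1.3890146 , 0.05514091])}
```

View pics/top0.png

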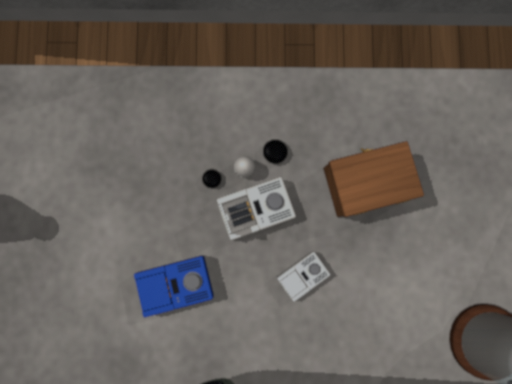

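View pics/scene0.png

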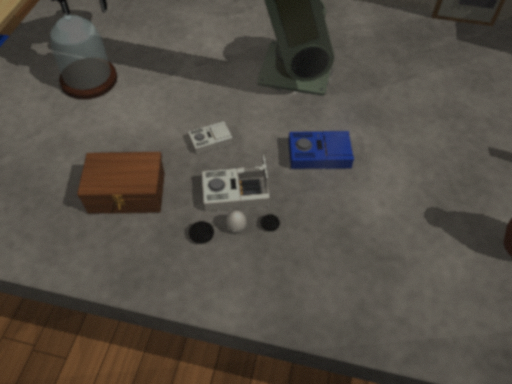

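The top view shows the large white alarm at about (256,208), with its button at (275,201), its bay at (239,213) and the raised cover at the left end near (222,217). The blue alarm and a smaller white one are decoys. The egg timer is at (244,167), the pebbles at (275,152) and (212,179), and the box at (375,180). The scene view confirms the cover stands nearly upright.

```bash
cat > h.py <<'E'
import numpy as np,cv2
def cloud(d,c,roi):
    u0,u1,v0,v1=roi; v,u=np.mgrid[v0:v1,u0:u1]; z=d[v0:v1,u0:u1]
    P=np.stack([(u-c["cx"])/c["fx"]*z,(v-c["cy"])/c["fy"]*z,z],-1)
    return (P-np.array(c["t"]))@np.array(c["R"]),z>0
E
python3 - <<'E'
from station import env
from h import *
c=env.calibration("top"); d=np.load("pics/top0.npy")
X,m=cloud(d,c,(205,320,130,250))
print("table",np.median(X[...,2][m]).round(4))
S=m&(X[...,2]>.034)&(X[...,2]<.047)
n,l,st,ce=cv2.connectedComponentsWithStats(S.astype(np.uint8))
for i in range(1,n):
    if st[i,4]>60:
        P=X[l==i]; print(st[i],P.mean(0).round(4),cv2.minAreaRect(P[:,:2].astype(np.float32)*1000))
def at(u,v): return X[v-130,u-205].round(4)
print("button",at(275,201),at(273,203),at(277,199))
H=m&(X[...,2]>.05)
n,l,st,ce=cv2.connectedComponentsWithStats(H.astype(np.uint8))
for i in range(1,n):
    P=X[l==i]
    if st[i,4]>8: print("high",st[i],P.mean(0).round(4),P.min(0).round(3),P.max(0).round(3))
# scene camera
c=env.calibration("scene"); d=np.load("pics/scene0.npy")
X,m=cloud(d,c,(195,285,150,225))
np.save("pics/sc.npy",X)
S=m&(X[...,2]>.034)&(X[...,2]<.047)
n,l,st,ce=cv2.connectedComponentsWithStats(S.astype(np.uint8))
for i in range(1,n):
    if st[i,4]>60:
        P=X[l==i]; print("sc",st[i],P.mean(0).round(4),cv2.minAreaRect(P[:,:2].astype(np.float32)*1000))
H=m&(X[...,2]>.052)
n,l,st,ce=cv2.connectedComponentsWithStats(H.astype(np.uint8))
for i in range(1,n):
    P=X[l==i]
    if st[i,4]>8: print("high",st[i],P.mean(0).round(4),P.min(0).round(3),P.max(0).round(3))
E
```

```text
table 0.0024
[29 26 21 20 85] [ 0.5958 -0.0385  0.0409] ((601.0133056640625, -37.61444854736328), (47.41389846801758, 43.273582458496094), 78.7540512084961)
[  12   47   79   63 1925] [ 0.5099 -0.0816  0.0412] ((505.04229736328125, -65.7021484375), (99.91964721679688, 160.19073486328125), 19.322433471679688)
button [ 0.5189 -0.1085  0.0502] [ 0.5145 -0.1041  0.048 ] [ 0.5234 -0.113   0.0517]
high [ 31  27  17  17 207] [ 0.6012 -0.0381  0.0564] [ 0.583 -0.056  0.05 ] [ 0.62  -0.02   0.064]
high [63 64 15 14 89] [ 0.521  -0.1083  0.0515] [ 0.505 -0.124  0.05 ] [ 0.535 -0.092  0.054]
high [14 72 12 31 81] [0.4812 0.0028 0.1002] [ 0.449 -0.008  0.077] [0.513 0.016 0.105]
sc [   6   17   69   38 1421] [ 0.5147 -0.0819  0.0398] ((504.7216796875, -68.0308609008789), (102.9359130859375, 159.8678741455078), 19.58700180053711)
high [ 67   5   6  35 112] [0.4865 0.0022 0.0871] [ 0.445 -0.012  0.054] [0.513 0.015 0.103]
high [ 34  60  14  12 123] [ 0.6048 -0.04    0.057 ] [ 0.587 -0.055  0.052] [ 0.618 -0.024  0.064]
```

```bash
cat >> h.py <<'E'
C=np.array([.505,-.0665]); A=np.deg2rad(19.4)
ax=np.array([np.cos(A),np.sin(A)]); ay=np.array([-ax[1],ax[0]])
def W(x,y,z): return np.r_[C+x*ax+y*ay,z]      # alarm frame -> world
def corner(th,r=.05,hw=.011):                   # TCP so that its -y bottom corner touches the cover's outer face
    return W(0,.075-r*np.cos(th)+.002*np.sin(th)+hw,.038+r*np.sin(th)+.002*np.cos(th))
def qd(a): return np.array([0,np.cos(a/2),np.sin(a/2),0])
E
python3 - <<'E'
from station import env
from h import *
st=lambda s:(lambda t:print(s,round(t["clock"],2),t["position"].round(4),t["force"].round(2),round(t["finger_gap"],4)))(env.get_state())
env.clamp(20)
p=env.get_state()["position"]; env.line_to(p+[0,0,.08],vel=.2)
best=None
for a in (A+np.pi/2,A-np.pi/2):
    q=env.solve_ik(W(0,.12,.2),qd(a)); print(a,None if q is None else np.round(q,2))
    if q is not None and (best is None or abs(q[5])<abs(best[1][5])): best=(a,q)
a=best[0]; np.save("a.npy",a)
env.move_to(W(0,.12,.2),qd(a)); st("above")
p=corner(1.85); p0=W(0,.12,p[2]); env.line_to(p0,vel=.15); st("beside")
pic,d=env.grab_frame("scene"); cv2.imwrite("pics/s1.png",cv2.resize(pic[100:260,150:350],None,fx=3,fy=3,interpolation=cv2.INTER_CUBIC))
E
```

```text
1.9093902016817965 [ 0.08  0.15  1.79 -0.    1.2  -0.26]
-1.2322024519079966 None
above 3.72 [0.4654 0.0461 0.2001] [-0.15 -0.81  0.48] -0.0003
beside 4.63 [0.4659 0.0466 0.0862] [-0.81 -0.2  -0.54] -0.0001
```

View pics/s1.png

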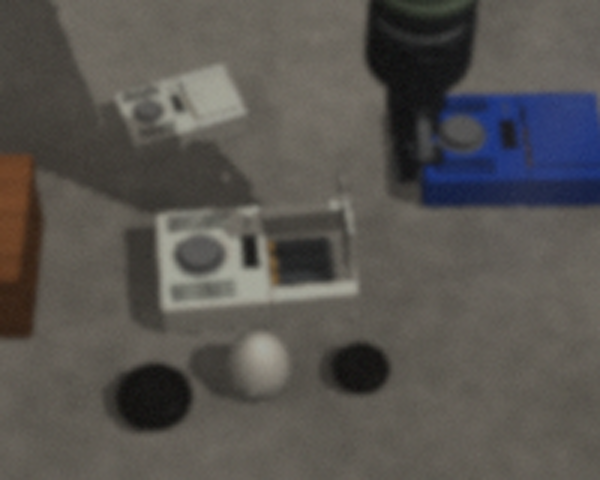

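The shut fingers, tips at about (415,170) in the crop, hover on the outer (+y) side of the cover, which stands upright at about (348,225). The bay is clear, so I'm folding it down along the arc.

```bash
python3 - <<'E'
from station import env
from h import *
a=float(np.load("a.npy"))
st=lambda s:(lambda t:print(s,round(t["clock"],2),t["position"].round(4),t["force"].round(2)))(env.get_state())
for th in np.r_[1.85,np.arange(1.6,.1,-.2)]:
    hit=env.line_to(corner(th),vel=.06,contact_N=15); st(round(th,2))
    if hit: print("HIT"); break
else:
    p=corner(0); p[2]=.030
    print(env.line_to(p,vel=.03,contact_N=12)); st("pressed"); env.pause(.3); st("held")
    p=env.get_state()["position"]; env.line_to(np.r_[p[:2],.14],vel=.15); st("up")
    # back off so both cameras see the cover
    env.line_to(W(0,.17,.2),vel=.2)
    for n in("top","scene"):
        pic,d=env.grab_frame(n); np.save(f"pics/{n}2.npy",d); cv2.imwrite(f"pics/{n}2.png",pic)
        roi=(205,320,130,250) if n=="top" else (195,285,150,225)
        X,m=cloud(d,env.calibration(n),roi); D=X[...,:2]-C; x=D@ax; y=D@ay
        for lo,hi in((.015,.03),(.03,.045),(.045,.06),(.06,.072)):
            s=m&(abs(x)<.03)&(y>lo)&(y<hi)&(X[...,2]<.12)&(X[...,2]>.02); print(n,lo,s.sum(),X[s][:,2].mean().round(4) if s.any() else None)
        s=m&(abs(abs(x)-.043)<.004)&(abs(y)<.07)&(X[...,2]>.03)&(X[...,2]<.06); print("rim",X[s][:,2].mean().round(4))
    t=cv2.imread("pics/top2.png")[140:260,190:340]; s=cv2.imread("pics/scene2.png")[140:260,150:300]
    cv2.imwrite("pics/c2.png",cv2.resize(np.hstack([t,s]),None,fx=2.6,fy=2.6,interpolation=cv2.INTER_CUBIC))
E
```

```text
1.85 5.14 [0.4714 0.029  0.0856] [ 1.22 -0.18 -0.06]
1.6 5.5 [0.4755 0.0176 0.088 ] [-0.29 -1.05  0.01]
1.4 5.82 [0.4787 0.0081 0.0875] [0.05 0.24 0.41]
1.2 6.13 [ 0.4818 -0.001   0.0852] [-1.12 -0.42 -0.2 ]
1.0 6.45 [ 0.4848 -0.0095  0.0809] [ 0.63  0.34 -0.86]
0.8 6.77 [ 0.4874 -0.0171  0.0749] [-0.57  0.21  0.11]
0.6 7.08 [ 0.4895 -0.0234  0.0675] [ 0.09 -1.52 -0.12]
0.4 7.4 [ 0.4912 -0.0282  0.0588] [ 0.34  0.22 -0.29]
0.2 7.72 [ 0.4922 -0.0313  0.0494] [ 0.47 -0.31 -0.21]
False
pressed 8.53 [ 0.4932 -0.0325  0.03  ] [-0.19 -0.89  0.25]
held 8.83 [ 0.4931 -0.0325  0.0301] [ 0.59 -0.37 -0.36]
up 9.72 [ 0.4924 -0.0325  0.1392] [-0.18 -0.56 -0.54]
top 0.015 114 0.0266
top 0.03 117 0.0265
top 0.045 116 0.0265
top 0.06 46 0.0522
rim 0.0414
scene 0.015 93 0.0249
scene 0.03 84 0.0251
scene 0.045 92 0.0251
scene 0.06 95 0.0691
rim 0.0393
```

View pics/c2.png

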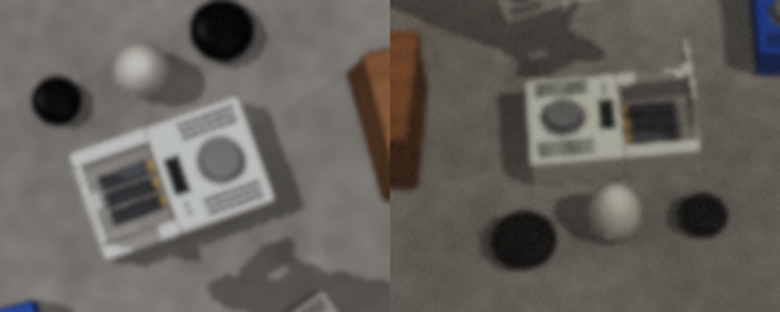

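The cover did not fold. Both views show the bay still open and the cover still up, at about (688,70) in the right half of the crop, and the tips met no force. I'm comparing the cover's geometry before and after.

```bash
python3 - <<'E'
from station import env
from h import *
print(env.get_state()["position"].round(3), env.get_state()["clock"])
for n,roi in(("top",(190,320,130,260)),("scene",(195,300,120,225))):
  for k in "02":
    X,m=cloud(np.load(f"pics/{n}{k}.npy"),env.calibration(n),roi); D=X[...,:2]-C; x=D@ax; y=D@ay; z=X[...,2]
    s=m&(abs(x)<.05)&(y>0.0)&(y<.13)&(z>.046)&(z<.13)
    print(n,k,s.sum(),"x %.3f..%.3f"%tuple(np.percentile(x[s],[3,97])))
    for lo in np.arange(.046,.112,.008):
        t=s&(z>=lo)&(z<lo+.008)
        if t.sum()>2: print("  z%.3f n%d y %.4f [%.4f %.4f] x[%.3f %.3f]"%(lo+.004,t.sum(),y[t].mean(),y[t].min(),y[t].max(),x[t].min(),x[t].max()))
pic,d=env.grab_frame("wrist"); cv2.imwrite("pics/w3.png",pic)
E
```

```text
[0.448 0.093 0.199] 10.7
top 0 82 x -0.032..0.032
  z0.098 n60 y 0.0730 [0.0673 0.0763] x[-0.033 0.034]
  z0.106 n19 y 0.0739 [0.0722 0.0755] x[-0.034 0.032]
top 2 82 x -0.032..0.032
  z0.098 n63 y 0.0732 [0.0673 0.0763] x[-0.034 0.033]
  z0.106 n15 y 0.0734 [0.0681 0.0758] x[-0.033 0.034]
scene 0 120 x -0.035..0.034
  z0.050 n9 y 0.0721 [0.0709 0.0748] x[-0.017 0.034]
  z0.058 n8 y 0.0722 [0.0710 0.0749] x[-0.017 0.033]
  z0.066 n14 y 0.0716 [0.0705 0.0745] x[-0.038 0.034]
  z0.074 n8 y 0.0716 [0.0700 0.0742] x[-0.033 0.034]
  z0.082 n11 y 0.0714 [0.0700 0.0739] x[-0.036 0.034]
  z0.090 n11 y 0.0706 [0.0698 0.0738] x[-0.034 0.033]
  z0.098 n55 y 0.0705 [0.0651 0.0738] x[-0.035 0.034]
  z0.106 n4 y 0.0714 [0.0695 0.0727] x[-0.021 0.028]
scene 2 120 x -0.036..0.035
  z0.050 n10 y 0.0722 [0.0711 0.0748] x[-0.017 0.035]
  z0.058 n13 y 0.0722 [0.0706 0.0748] x[-0.020 0.034]
  z0.066 n7 y 0.0716 [0.0707 0.0743] x[-0.017 0.033]
  z0.074 n10 y 0.0715 [0.0704 0.0742] x[-0.035 0.033]
  z0.082 n11 y 0.0714 [0.0700 0.0739] x[-0.036 0.035]
  z0.090 n10 y 0.0706 [0.0697 0.0738] x[-0.036 0.035]
  z0.098 n56 y 0.0705 [0.0650 0.0739] x[-0.037 0.035]
  z0.106 n3 y 0.0703 [0.0674 0.0719] x[-0.034 0.006]
```

View pics/w3.png

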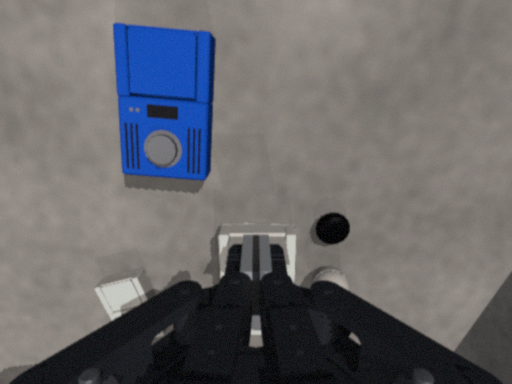

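```bash
python3 - <<'E'
from station import env
from h import *
c=env.calibration("scene"); R=np.array(c["R"]);t=np.array(c["t"])
def pr(X,c=c): 
    p=R@X+t; return (c["fx"]*p[0]/p[2]+c["cx"],c["fy"]*p[1]/p[2]+c["cy"])
u=np.array(pr(np.array([.4659,.0466,.0862]))); print("tip in s1 crop",(u-[150,100])*3)
print("cover edge crop",(np.array(pr(W(0,.075,.1)))-[150,100])*3, "button",(np.array(pr(W(0,-.045,.049)))-[150,100])*3)
w=env.calibration("wrist"); T=np.array(w["tool_from_camera"]); print(T.round(3),w["fx"],w["cx"],w["cy"])
s=env.get_state(); q=s["tcp_rot"]
from scipy.spatial.transform import Rotation as Ro
Rt=Ro.from_quat(np.r_[q[1:],q[0]]).as_matrix()
for n,X in(("hinge",W(0,.075,.038)),("end+x",W(.05,.08,.04)),("end-x",W(-.05,.08,.04)),("edge",W(0,.075,.1)),("tip",s["position"])):
    p=T[:3,:3].T@(Rt.T@(X-s["position"])-T[:3,3]); print(n,(w["fx"]*p[:2]/p[2]+[w["cx"],w["cy"]]).round(0),p[2].round(3))
pic,d=env.grab_frame("scene"); cv2.imwrite("pics/s4.png",pic[60:260,150:400].repeat(3,0).repeat(3,1))
E
```

```text
tip in s1 crop [403.41686107 206.51935283]
cover edge crop [348.08971559 199.24728389] button [198.79376607 250.58860261]
[[ 0.001 -0.949 -0.314  0.081]
 [ 1.     0.001  0.001  0.   ]
 [-0.    -0.314  0.949 -0.176]
 [ 0.     0.     0.     1.   ]] 295.78305320424585 255.58583265985945 190.75949896464053
hinge [256. 238.] 0.376
end+x [296. 235.] 0.372
end-x [216. 235.] 0.372
edge [256. 265.] 0.317
tip [255. 224.] 0.193
```

View pics/s4.png

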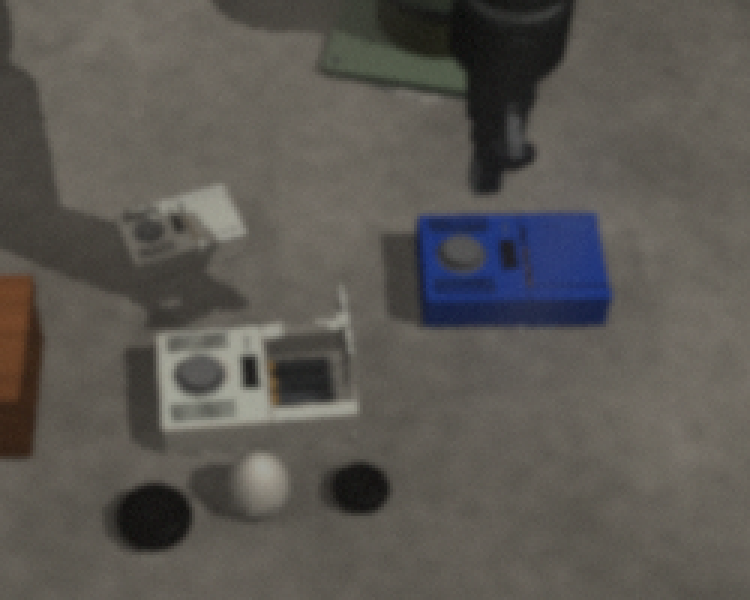

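```bash
python3 - <<'E'
from station import env
from h import *
s=env.get_state(); p=s["position"]; print(p.round(4),s["finger_gap"])
pic,d=env.grab_frame("scene")
X,m=cloud(d,env.calibration("scene"),(260,370,40,160))
g=m&(np.linalg.norm(X[...,:2]-p[:2],axis=-1)<.09)&(X[...,2]>.11)&(X[...,2]<.4)
P=X[g]; 
for lo in np.arange(.15,.30,.01):
    q=P[(P[:,2]>=lo)&(P[:,2]<lo+.01)]
    if len(q): e=q[:,:2]-p[:2]; print("z%.2f n%d  along ax[%.3f %.3f] ay[%.3f %.3f]"%(lo,len(q),(e@ax).min(),(e@ax).max(),(e@ay).min(),(e@ay).max()))
pic,d=env.grab_frame("wrist"); print(d[200:300:6,248].round(3)); print(d[200:300:6,255].round(3)); print(d[200:300:6,264].round(3))
cv2.imwrite("pics/w5.png",cv2.resize(pic[190:340,170:350],None,fx=4,fy=4,interpolation=cv2.INTER_CUBIC))
E
```

```text
[0.4485 0.093  0.1994] 0.00011210721795100302
z0.23 n7  along ax[-0.006 0.006] ay[-0.013 0.008]
z0.24 n38  along ax[-0.009 0.011] ay[-0.013 0.009]
z0.25 n36  along ax[-0.006 0.012] ay[-0.014 0.008]
z0.26 n16  along ax[-0.005 0.012] ay[-0.013 0.004]
z0.27 n12  along ax[-0.011 0.011] ay[-0.015 -0.001]
z0.28 n38  along ax[-0.030 0.035] ay[-0.016 0.010]
z0.29 n38  along ax[-0.043 0.042] ay[-0.019 0.008]
[0.399 0.404 0.406 0.41  0.403 0.383 0.151 0.145 0.139 0.135 0.13  0.125
 0.121 0.116 0.113 0.108 0.107]
[0.401 0.402 0.407 0.409 0.402 0.385 0.151 0.146 0.139 0.135 0.13  0.125
 0.122 0.122 0.124 0.124 0.125]
[0.4   0.402 0.405 0.408 0.402 0.383 0.152 0.146 0.14  0.134 0.131 0.124
 0.121 0.115 0.112 0.107 0.105]
```

View pics/w5.png

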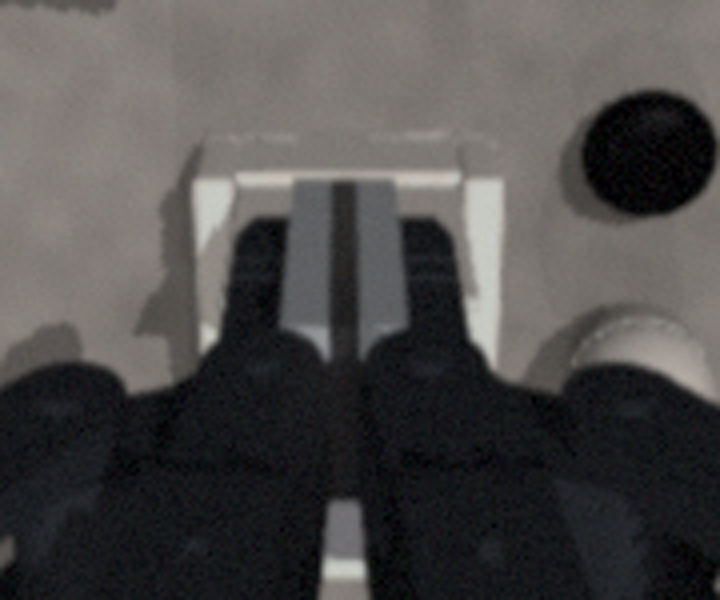

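The check explains the miss. The scene depth puts the finger tips at z≈0.235 and the wrist depth puts them 36 mm behind the TCP, while the TCP reads 0.199. So the real tips sit about 35 mm short of the stated TCP, and they passed over the cover. I'll correct for that offset and repeat, stopping on contact.

```bash
cat > fold.py <<'E'
from station import env
from h import *
off=np.array([0,0,-.035])
st=lambda s:(lambda t:print(s,round(t["clock"],2),t["position"].round(4),t["force"].round(2)))(env.get_state())
p=corner(1.85); print(env.line_to(W(0,.12,p[2])+off,vel=.15,contact_N=8)); st("beside")
for th in np.r_[1.85,np.arange(1.6,.1,-.2)]:
    hit=env.line_to(corner(th)+off,vel=.06,contact_N=15); st(round(th,2))
    if hit: print("HIT"); break
else:
    p=corner(0)+off; p[2]=-.006
    print(env.line_to(p,vel=.02,contact_N=12)); st("pressed"); env.pause(.3); st("held")
    p=env.get_state()["position"]; env.line_to(np.r_[p[:2],.12],vel=.15); st("up")
    env.line_to(W(0,.17,.2),vel=.2)
    for n in("top","scene"):
        pic,d=env.grab_frame(n); np.save(f"pics/{n}6.npy",d); cv2.imwrite(f"pics/{n}6.png",pic)
        roi=(205,320,130,250) if n=="top" else (195,285,150,225)
        X,m=cloud(d,env.calibration(n),roi); D=X[...,:2]-C; x=D@ax; y=D@ay
        for lo,hi in((.015,.03),(.03,.045),(.045,.06),(.06,.072)):
            s=m&(abs(x)<.03)&(y>lo)&(y<hi)&(X[...,2]<.12)&(X[...,2]>.02); print(n,lo,s.sum(),X[s][:,2].mean().round(4) if s.any() else None)
        s=m&(abs(abs(x)-.043)<.004)&(abs(y)<.07)&(X[...,2]>.03)&(X[...,2]<.06); print("rim",X[s][:,2].mean().round(4))
    t=cv2.imread("pics/top6.png")[140:260,190:340]; s=cv2.imread("pics/scene6.png")[140:260,150:300]
    cv2.imwrite("pics/c6.png",cv2.resize(np.hstack([t,s]),None,fx=2.6,fy=2.6,interpolation=cv2.INTER_CUBIC))
E
python3 fold.py
```

```text
False
beside 12.1 [0.4657 0.0469 0.0512] [-0.64 -0.84  0.91]
1.85 12.56 [0.4714 0.029  0.0506] [ 0.03 -0.74  0.47]
1.6 12.92 [0.4755 0.0176 0.053 ] [ 0.04 -0.13 -0.28]
1.4 13.23 [0.4787 0.0081 0.0525] [ 0.94  0.21 -0.36]
1.2 13.55 [ 0.4819 -0.0011  0.0502] [-0.31  0.37 -0.24]
1.0 13.87 [ 0.4849 -0.0096  0.0459] [-0.44 -0.32 -0.08]
0.8 14.18 [ 0.4875 -0.0172  0.04  ] [-0.08  0.11  0.23]
0.6 14.5 [ 0.4897 -0.0235  0.0325] [-0.41  0.59 -0.45]
0.4 14.82 [ 0.4913 -0.0283  0.0239] [-0.09 -0.01  0.66]
0.2 15.13 [ 0.4923 -0.0313  0.0144] [ 0.25  0.65 -0.45]
True
pressed 15.74 [ 0.4932 -0.0319  0.0059] [-1.73  0.39  7.37]
held 16.04 [ 0.4932 -0.0319  0.0059] [-1.76  0.17  9.23]
up 16.96 [ 0.4924 -0.0318  0.119 ] [-0.59  0.45 -0.34]
top 0.015 173 0.0414
top 0.03 173 0.0412
top 0.045 174 0.0415
top 0.06 135 0.0411
rim 0.0415
scene 0.015 120 0.04
scene 0.03 122 0.0401
scene 0.045 119 0.04
scene 0.06 92 0.0401
rim 0.0395
```

View pics/c6.png

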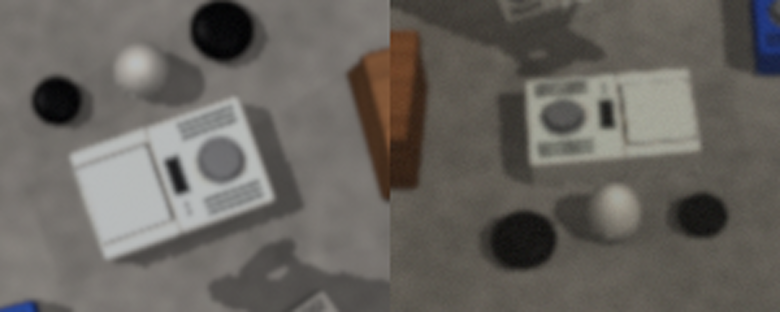

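The cover is shut. Both halves of the crop show an unbroken white plate, with the cover surface within 0.6 mm of the rim height. The neighbours have not moved. Next is the button, where the cover contact implies fully in at TCP z≈0.009.

```bash
python3 - <<'E'
from station import env
from h import *
st=lambda s:(lambda t:print(s,round(t["clock"],2),t["position"].round(4),t["force"].round(2)))(env.get_state())
env.line_to(W(0,-.045,.14),vel=.2); env.line_to(W(0,-.045,.03),vel=.12); st("over")
print(env.line_to(W(0,-.045,0),vel=.012,contact_N=18)); st("in")
for _ in range(4): env.pause(.25); st("hold")
E
```

```text
over 20.32 [ 0.5206 -0.109   0.0307] [-0.07 -0.08  0.07]
True
in 21.98 [ 0.52   -0.109   0.0095] [-0.9   0.55  8.19]
hold 22.23 [ 0.52   -0.1089  0.0096] [-1.3   0.37  8.24]
hold 22.48 [ 0.52   -0.109   0.0096] [-1.52  0.06  8.12]
hold 22.73 [ 0.52   -0.1089  0.0096] [-0.39  0.04  7.72]
hold 22.98 [ 0.52   -0.109   0.0096] [-1.08  0.49  7.17]
```

The holding force is only about 8 N, which is marginal, so I'm pressing further in small steps until the stop is unmistakable.

```bash
python3 - <<'E'
from station import env
from h import *
st=lambda s:(lambda t:print(s,round(t["clock"],2),t["position"].round(4),t["force"].round(2)))(env.get_state())
z=env.get_state()["position"][2]
f=lambda:np.mean([(env.pause(.05),env.get_state()["force"][2])[1] for _ in range(4)])
for i in range(12):
    z-=.0004; env.line_to(W(0,-.045,z),vel=.01); F=f(); st(f"cmd {z:.4f} F {F:.1f}")
    if F>20: break
E
```

```text
cmd 0.0092 F 7.2 23.43 [ 0.5199 -0.1089  0.0099] [-2.03  1.07  7.22]
cmd 0.0088 F 7.7 23.88 [ 0.5199 -0.109   0.0095] [-2.12 -0.25  7.64]
cmd 0.0084 F 8.5 24.33 [ 0.52   -0.1089  0.0092] [-2.64  0.89  8.67]
cmd 0.0080 F 11.1 24.78 [ 0.5199 -0.1089  0.0092] [-3.02 -0.42 11.57]
cmd 0.0076 F 13.7 25.23 [ 0.52   -0.109   0.0092] [-3.82  0.4  14.27]
cmd 0.0072 F 17.0 25.68 [ 0.52   -0.109   0.0091] [-4.43  0.49 16.31]
cmd 0.0068 F 18.9 26.13 [ 0.5201 -0.1089  0.0091] [-5.14  0.97 18.93]
cmd 0.0064 F 21.9 26.58 [ 0.52   -0.109   0.0091] [-5.75  0.47 21.69]
```

The stop is clear: z stays at 0.0091 while the force climbs to 22 N. Now I hold for over 5 s and take a final look.

```bash
python3 - <<'E'
from station import env
from h import *
st=lambda s:(lambda t:print(s,round(t["clock"],2),t["position"].round(4),t["force"].round(2)))(env.get_state())
for _ in range(5): env.pause(1.3); st("hold")
for n,r in(("scene",(195,285,150,225)),("top",(205,320,130,250))):
    pic,d=env.grab_frame(n); X,m=cloud(d,env.calibration(n),r); D=X[...,:2]-C; x=D@ax; y=D@ay
    s=m&(abs(x)<.03)&(y>.02)&(y<.07)&(X[...,2]<.05); print(n,s.sum(),np.median(X[s][:,2]).round(4))
    cv2.imwrite(f"pics/{n}7.png",pic)
cv2.imwrite("pics/c7.png",np.hstack([cv2.imread("pics/top7.png")[120:280,180:360],cv2.imread("pics/scene7.png")[100:260,150:330]]).repeat(2,0).repeat(2,1))
E
```

```text
hold 27.88 [ 0.52   -0.109   0.0091] [-6.14  1.32 22.14]
hold 29.18 [ 0.5201 -0.1089  0.0091] [-6.71  1.2  22.44]
hold 30.48 [ 0.5201 -0.109   0.0091] [-6.61  1.66 21.53]
hold 31.78 [ 0.5201 -0.109   0.0091] [-5.81  1.59 22.14]
hold 33.08 [ 0.52   -0.109   0.0091] [-6.51  0.6  21.57]
scene 396 0.0403
top 533 0.0413
```

View pics/c7.png

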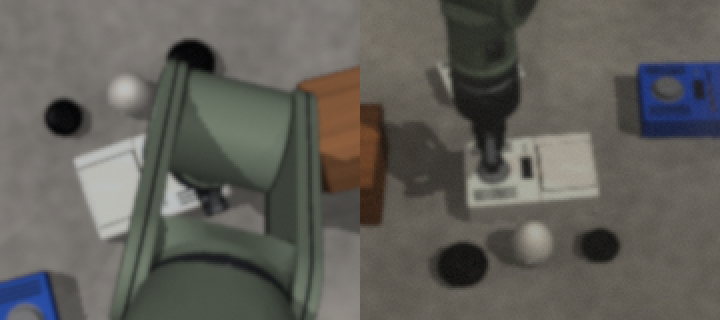

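The right half of the crop shows the tips on the button at about (492,170), the cover shut and flush at (568,163), and the egg timer, pebbles and box where they were. I'm handing in.

```bash
python3 -c "
from station import env
env.job_done(); s=env.get_state(); print(s['clock'],s['position'].round(4),s['force'].round(1))"
```

```text
the job is handed in; nothing more can be done
the job is handed in; nothing more can be done
```

The battery cover is shut and flush, and the test button is held fully in by the shut fingers. I handed the job in at about 33 s with the arm still pressing.

- **Cover:** I folded it down, then pressed it with about 9 N. The depth readings put it within 0.6 mm of the rim, and it still read flush while the button was held.
- **Button:** It reached its stop at TCP height 9.1 mm, where the force rose from 8 to 22 N with no further travel. I then held it at about 22 N for more than 6 s, and was still holding it at hand-in.
- **Other objects:** The last pictures show the egg timer, both pebbles and the box in their places. I judged this by eye and did not measure it.
- **What disagreed:** The finger tips are really about 35 mm short of the stated tool point. My first fold passed over the cover without touching anything; I found the offset in the depth images and corrected for it. My first press on the button held at only about 8 N, so I pressed further until the stop was clear.
- **Not checked:** The state call after hand-in returned no numbers, so my last force reading is from just before it.

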